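# Lock back a sprung belt take-up arm with its pin

### The job

Get the belt drive ready for a new belt: take the locking pin out of its park block, put it down into the eye of the sprung take-up arm, and with the pin swing the arm round against its spring until you feel the pin drop into the slot in the lock plate below. Push it gently fully home, let go and leave the arm locked back by the upright pin. Do not press hard, force the arm to the end of its travel or let it fly back, and do not disturb the beaker, the vial or the rubber stopper.

Things in the scene. Friction and masses are not known exactly. Their poses are not given: they have to be found in the camera images.
- drive_base: Fixed grey metal base plate of a small belt drive (no belt fitted), 255 x 240 x 12 mm. Origin on the worktop right below the pivot of the take-up arm, z up. At yaw 0 its x axis points away from the robot; it reaches 130 mm from the origin to -x, 126 mm to +x, 120 mm to either side. Two fixed pulleys, tops 70 mm above the worktop, stand near its +x corners.
- pivot (a point): Point on the vertical pivot axis of the take-up arm, 46 mm above the worktop; the bolt head there reaches 53 mm. The end of the arm away from the eye carries the tension wheel, 76 mm from the pivot, 130 degrees clockwise (from above) from the eye, its top 71 mm above the worktop.
- eye (a point): Centre of the eye of the take-up arm at the arm's upper face, 46 mm above the worktop; it moves with the arm. A round vertical through hole, 13 mm wide with a 2 mm chamfer, in a square 34 mm lug 10 mm thick, exactly 80 mm from the pivot axis. A steel lock plate lies under its whole path, upper face 32 mm above the worktop, 4 mm below the arm.
- takeup (a joint): Arm angle in rad, 0 at rest, growing anticlockwise from above, travel 1.4 (above 1.35 is forcing it). The lock plate has one slot, 12.5 mm wide along the eye's path, 17 mm radially, 20 mm deep, 80 mm from the pivot; it is below the eye at an unknown angle between 0.55 and 1.05. A spring pulls back to 0, 2.4 N at the eye at rest, 5 to 6 N at the lock; let go, the arm flies back.
- pin_grip (a point): Centre of the locking pin's square grip: 16 x 16 mm, 36 mm high, sides along this point's x and y, z up. Below it a round shank 10 mm wide, 40 mm long, foot tapered over 6 mm to 5 mm; 76 mm in all, about 80 g. This point is 58 mm above the foot: 66 mm above the worktop at the start (standing loosely in the park hole), 70 mm when fully home in the lock, foot at 12 mm.
- pin_tip (a point): Centre of the foot (lower end) of the locking pin, 58 mm below pin_grip along the pin. Under the spring load the pin slowly leans in the jaws, so that the foot lags behind the grip by some mm; grip it firmly.
- park_block: Fixed grey metal block 52 x 52 x 34 mm that holds the pin upright in a 12 mm hole 26 mm deep. Origin under its centre. It stands to the left or to the right of the drive.
- beaker: Glass beaker, bystander, 77 x 82 x 98 mm, to be left alone; origin under its centre. It stands on the side of the drive without the park block.
- vial_a: Small vial, 22 mm wide and 43 mm high, bystander, to be left alone; origin under its centre.
- stopper: Rubber stopper, 35 mm wide and 27 mm high, bystander, to be left alone; origin under its centre.

How it is judged:
By the outcome, as a careful person would: the job done as asked, in the order asked, and still so for the second after the job is handed in, with the robot touching nothing.
It also fails if it takes over 67 s, if anything falls off the work surface, if the arm or the gripper's body presses on something with over 40 N, if the wrist force passes 120 N, or if a joint passes its speed limit or range.

### The arm

A 6-joint arm with a two-finger parallel gripper is mounted at the origin on a cart in front of the work surface, level with it; the furniture and walls round the work are solid. World frame = base frame: x ahead of the robot, y to its left, z up, the work surface at z = 0. Lengths are in m, angles in rad, forces in N, time in s.
With the tool pointing down it reaches from about 0.4 to 0.825 m from the base axis. Payload 7 kg.
Tool frame: the origin (TCP) lies between the finger pads; the fingertips stand 25 mm ahead of it and the grasp point (between the pads) lies 6 mm ahead of it (arm.tip_extent is the z of the fingertips in the tool frame, in m); z points along the fingers, x is the direction in which the jaws open and shut, and the axes are right-handed (so a half turn about z gives the same grasp; the last joint's range is limited). The gripper opens to 88 mm and grips with 3 to 60 N. Pads are 19 mm wide; open, the fingers measure 130 mm over their backs; the gripper's body (78 mm by 193 mm) begins 47 mm behind the grasp point.
Start: joints at [1.609, 0.359, 0.012, 0, -1.224, -0.288], TCP at [0.167, 0.654, 0.229] pointing down, gripper open.
Joint ranges: [-3.07, 3.07], [-1.43, 2.12], [-1.02, 1.25], [-3.03, 1.67], [-3.05, -0], [-3.03, 3.03]. Speed limits (rad/s): [2.39, 2.39, 3.01, 3.14, 3.14, 3.14].

### API

Orientations are given as [roll, pitch, yaw] about the fixed x, y, z axes, in that order (R = Rz(yaw) Ry(pitch) Rx(roll)).
In Python, from station import monitor, grab_frame, job_done, arm gives the robot as it stands.
- The arm moves only by the shell command python3 -m jog 'ROWS' [FORCE]. ROWS is JSON, a list that holds one entry, the list of rows, each a list of 7 numbers: the shift along the world's x, y, z in m, then the turn, a rotation vector about the world's x, y, z in rad, then the opening, from 0 (shut) to 1 (fully open). In form: [[[dx, dy, dz, ax, ay, az, claw], ...]]. A call has 1 to 20 rows; each row shifts and turns the commanded pose from where the row before left it; what a row does not reach is not made up. A row lasts 1/8 s, in which the tool goes at most 62.5 mm and 10.7 degrees, less where a joint would pass 70% of its speed; a pose out of reach is approached as far as the arm can. A call is refused whole if a number of a shift passes 0.0625 or a number of a turn 0.188, either way. A call with a gripper value outside its range is refused whole. The fingers move at their own pace and stop on an object; FORCE is the grip in N (left out, the last holds). Time passes only in rows, so rows that do not move let the fingers close. It gives the time, the measured TCP pose, the force and the opening at its end, in the units of the state.
- monitor.get_state(): the state, without advancing time (a new reading comes with each control period).
- grab_frame(name): name is "scene" or "top" or "wrist"; returns a dict with "pixels" (480x640x3 uint8, red, green, blue), "K" (3x3 intrinsics, pixels), "view" (4x4, takes a point from world to camera coordinates); the wrist camera has in their place "hand_eye" (4x4, takes a point from camera to tool coordinates, whose origin is the TCP and whose axes are the tool frame's). Camera axes: x right, y down, z forward; pixel columns grow to the right and rows downward; lengths in m; the calibration is good to about 2 mm. A picture is of the moment at which its call begins: read the wrist's pose just before it. There is no depth.
- job_done(): hands the job in, once; it reports no verdict.
The state is a dict: "t": time; "q": joint angles; "qd": joint speeds; "joint_efforts": joint torques, N m; "eef_pos": TCP position; "ee_rot": TCP orientation; "force": force on the tool from outside, world axes, zero at the start; "moment": the same for the moment, N m; "width": finger opening in m.
Only numpy, scipy, OpenCV 4.12 (cv2) and the standard library are available. Lean on these libraries where they do the work, as an engineer would, in place of code of your own. Each camera call takes 0.05 s, during which the arm holds its last target.

## Working session

There is one attempt and no reset: what is moved stays moved. The work goes in short steps, Python scripts to look and compute and a shell command to move; the robot and the scene stay as the last step left them, time stands still between calls to the robot, and variables do not carry over. Pictures are saved under pics/ and viewed, and the job is handed in when it is done.

```bash
ls; mkdir -p pics; python3 - <<'E'
from station import monitor, grab_frame, arm
import cv2
s=monitor.get_state();print(s)
print([a for a in dir(arm) if a[0]!='_'])
for n in("scene","top"):
    f=grab_frame(n);cv2.imwrite(f"pics/{n}0.png",f["pixels"][:,:,::-1]);print(n,f["K"],f["view"])
E
```

```text
pics
{'t': 0.0, 'q': array([ 1.60907575e+00,  3.59349948e-01,  1.10492525e-02, -3.67668822e-04,
       -1.22408701e+00, -2.88112646e-01]), 'qd': array([ 0.00259691,  0.00055281, -0.00101135, -0.00040602, -0.00247413,
        0.0010527 ]), 'joint_efforts': array([-3.68823848e-04, -5.82715237e+01,  2.93048286e+01,  6.99703574e+00,
        6.96582603e-03, -1.65651168e-04]), 'eef_pos': array([0.16678019, 0.65356381, 0.22763923]), 'ee_rot': array([-3.14147181e+00, -1.62400536e-03, -1.82075485e+00]), 'force': array([ 0.59952074, -0.02973391,  0.34643262]), 'moment': array([-0.00234641, -0.00946121, -0.02786756]), 'width': 0.0874484217583749}
['Unreachable', 'tip_extent']
scene [[514.12701703   0.         324.75003696]
 [  0.         514.12701703 244.69475056]
 [  0.           0.           1.        ]] [[-0.61261585 -0.79036443  0.00508732  0.30206947]
 [-0.440268    0.33589453 -0.83266977  0.29007907]
 [ 0.65640377 -0.51234649 -0.55374648  0.6806527 ]
 [ 0.          0.          0.          1.        ]]
top [[452.80335359   0.         315.0052071 ]
 [  0.         452.80335359 244.05785016]
 [  0.           0.           1.        ]] [[-2.50656476e-02 -9.99671945e-01 -5.26449106e-03  8.05704457e-03]
 [-9.73999338e-01  2.56073563e-02 -2.25098983e-01  4.89411268e-01]
 [ 2.25159947e-01 -5.14640951e-04 -9.74321679e-01  1.02624783e+00]
 [ 0.00000000e+00  0.00000000e+00  0.00000000e+00  1.00000000e+00]]
```

View pics/scene0.png

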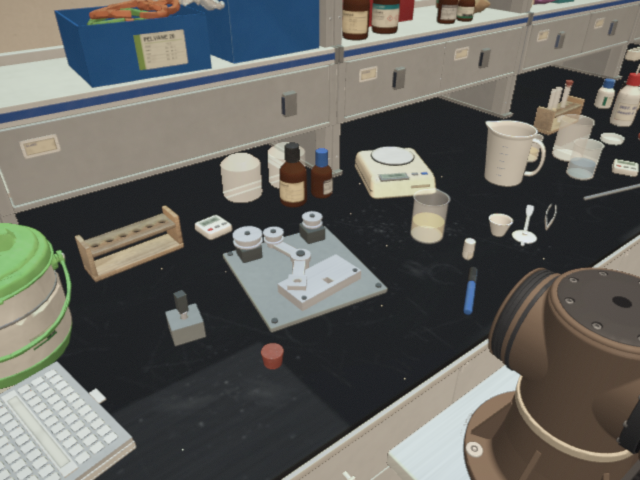

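View pics/top0.png

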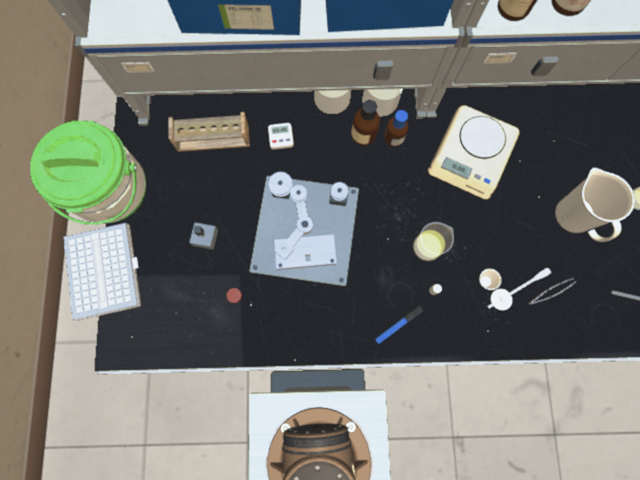

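The top view shows the park block at about (203,235) and the drive pivot near (305,224). The eye is near (283,253), the stopper at (233,295), the beaker at (432,242) and the vial at (436,289). I'll zoom in.

```bash
python3 - <<'E'
import cv2
a=cv2.imread("pics/top0.png")
cv2.imwrite("pics/topz.png",cv2.resize(a[160:300,180:370],None,fx=4.2,fy=4.2,interpolation=cv2.INTER_CUBIC))
a=cv2.imread("pics/scene0.png")
cv2.imwrite("pics/scz.png",cv2.resize(a[200:350,160:390],None,fx=3.45,fy=3.45,interpolation=cv2.INTER_CUBIC))
E
```

```text
(no output)
```

View pics/topz.png

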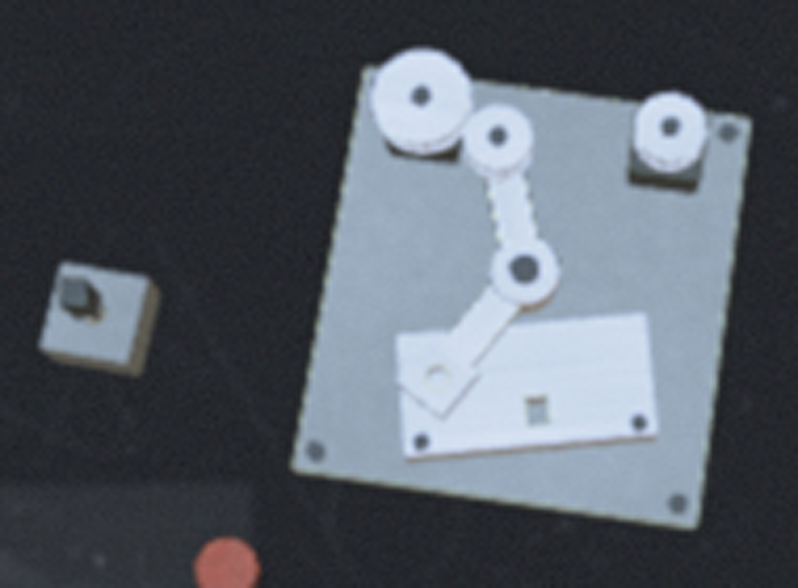

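View pics/scz.png

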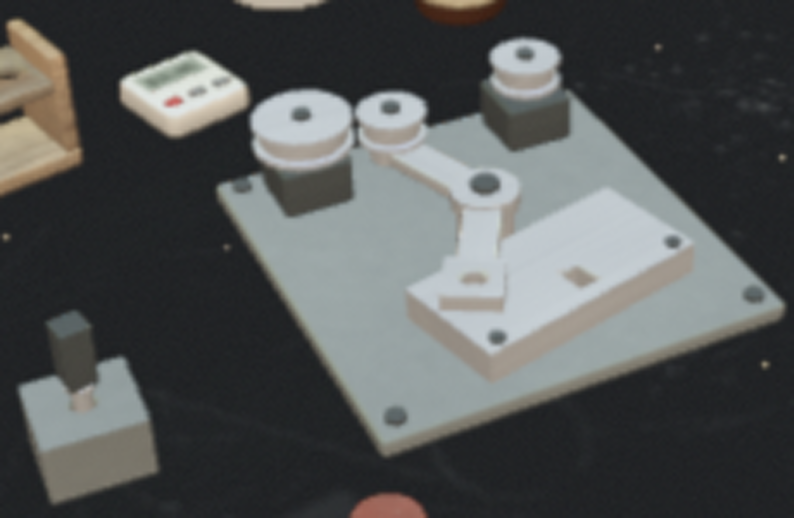

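```bash
cat > h.py <<'E'
import numpy as np
C={}
C['scene']=(np.array([[514.12701703,0,324.75003696],[0,514.12701703,244.69475056],[0,0,1]]),np.array([[-0.61261585,-0.79036443,0.00508732,0.30206947],[-0.440268,0.33589453,-0.83266977,0.29007907],[0.65640377,-0.51234649,-0.55374648,0.6806527],[0,0,0,1]]))
C['top']=(np.array([[452.80335359,0,315.0052071],[0,452.80335359,244.05785016],[0,0,1]]),np.array([[-2.50656476e-02,-9.99671945e-01,-5.26449106e-03,8.05704457e-03],[-9.73999338e-01,2.56073563e-02,-2.25098983e-01,4.89411268e-01],[2.25159947e-01,-5.14640951e-04,-9.74321679e-01,1.02624783],[0,0,0,1]]))
Z={'top':(4.2,180,160),'scene':(3.45,160,200)}
def ray(n,uv):
    K,V=C[n];R=V[:3,:3];o=-R.T@V[:3,3];d=R.T@np.linalg.inv(K)@np.array([uv[0],uv[1],1]);return o,d
def z2p(n,p,Zm=Z): f,a,b=Zm[n];return ((p[0]+.5)/f-.5+a,(p[1]+.5)/f-.5+b)
def onz(n,uv,z): o,d=ray(n,uv);return o+d*(z-o[2])/d[2]
def tri(u1,u2):
    o1,d1=ray('top',u1);o2,d2=ray('scene',u2)
    A=np.stack([d1,-d2],1);s=np.linalg.lstsq(A,o2-o1,rcond=None)[0]
    a,b=o1+s[0]*d1,o2+s[1]*d2;return (a+b)/2,np.linalg.norm(a-b)
def proj(n,p): K,V=C[n];c=K@(V[:3,:3]@np.asarray(p)+V[:3,3]);return c[:2]/c[2]
E
python3 - <<'E'
from h import *
np.set_printoptions(precision=4,suppress=True)
P=dict(griptop=((73,291),(70,323),.084),pivot=((525,268),(485,183),.053),eye=((437,376),(474,279),.046),slot=((537,410),(578,276),.032),bl=((316,452),(395,416),.012),br=((678,503),(753,295),.012),tr=((728,132),None,.012),wheel=((497,135),(390,107),.071))
R={}
for k,(a,b,z) in P.items():
    ua=z2p('top',a); r=[onz('top',ua,z)];
    if b:
        ub=z2p('scene',b); r+=[onz('scene',ub,z),*tri(ua,ub)]
    R[k]=r; print(k,*r)
for i in(0,1,2):
    p,e,s=R['pivot'][i],R['eye'][i],R['slot'][i]
    a=np.arctan2(*(e-p)[1::-1]);b=np.arctan2(*(s-p)[1::-1])
    print(np.linalg.norm((e-p)[:2]),np.linalg.norm((s-p)[:2]),a,b,b-a)
print('baseline dir',(R['br'][0]-R['bl'][0]))
# block top corners
for c in [(62,262),(157,277),(133,375)]: print(onz('top',z2p('top',c),.034 if c[1]<300 else 0.))
for c in [(62,262),(157,277),(133,360),(40,348)]: print(onz('top',z2p('top',c),.034))
print('stopper',onz('top',(233.5,295),.027),'vial',onz('top',(436,288),.043),'beaker',onz('top',(433,240),.0))
E
```

```text
griptop [0.5267 0.2715 0.084 ] [0.528  0.2731 0.084 ] [0.5274 0.2724 0.0837] 0.0019255513530630549
pivot [0.542  0.0194 0.053 ] [0.5411 0.0231 0.053 ] [0.5436 0.0202 0.0502] 0.002116211111353694
eye [0.4812 0.0712 0.046 ] [0.4805 0.0737 0.046 ] [0.4821 0.0718 0.044 ] 0.0013280597567624484
slot [0.4626 0.0146 0.032 ] [0.4636 0.0173 0.032 ] [0.4638 0.0155 0.0307] 0.0026054290238664343
bl [0.4449 0.145  0.012 ] [0.449  0.1456 0.012 ] [0.4456 0.1459 0.014 ] 0.003129284515850706
br [ 0.4093 -0.0659  0.012 ] [ 0.4119 -0.0649  0.012 ] [ 0.4102 -0.065   0.0127] 0.002627402352337721
tr [ 0.6361 -0.105   0.012 ]
wheel [0.6169 0.0335 0.071 ] [0.6162 0.0366 0.071 ] [0.6184 0.0343 0.0688] 0.001849820833643529
0.07996419024369211 0.07956201949268303 2.4361606016292097 -3.081513814436633 -5.517674416065843
0.07898002148188768 0.0777673000220899 2.4467742901424048 -3.067040838405119 -5.513815128547524
0.08032372303459677 0.07989778613116105 2.4432107975923367 -3.0831014813093582 -5.526312278901695
baseline dir [-0.0356 -0.2109  0.    ]
[0.5582 0.292  0.034 ]
[0.5476 0.2358 0.034 ]
[0.4967 0.2564 0.    ]
[0.5582 0.292  0.034 ]
[0.5476 0.2358 0.034 ]
[0.498  0.2486 0.034 ]
[0.5066 0.303  0.034 ]
stopper [0.3761 0.1938 0.027 ] vial [ 0.3784 -0.2876  0.043 ] beaker [ 0.505  -0.3018  0.    ]
```

Both views agree. The pivot is at about (0.542, 0.020), with the eye 80 mm from it. The slot is visible 80 mm from the pivot, about 0.76 rad from the eye. The pin is near (0.527, 0.272). Next I'll move over the pin, keeping clear of the green canister.

```bash
python3 -m jog '[[[0.0225,-0.0478,0,0,0,0,1],[0.0225,-0.0478,0,0,0,0,1],[0.0225,-0.0478,0,0,0,0,1],[0.0225,-0.0478,0,0,0,0,1],[0.0225,-0.0478,0,0,0,0,1],[0.0225,-0.0478,0,0,0,0,1],[0.0225,-0.0478,0,0,0,0,1],[0.0225,-0.0478,0,0,0,0,1],[0.045,0,0,0,0,0,1],[0.045,0,0,0,0,0,1],[0.045,0,0,0,0,0,1],[0.045,0,0,0,0,0,1],[0,0,0,0,0,0,1],[0,0,0,0,0,0,1]]]'
python3 - <<'E'
from station import *
import cv2
s=monitor.get_state();print(s['t'],s['eef_pos'],s['ee_rot'],s['q'],s['force'],s['width'])
f=grab_frame("wrist");cv2.imwrite("pics/w1.png",f["pixels"][:,:,::-1]);print(f["K"],f["hand_eye"])
E
```

```text
t: 1.85
eef_pos: [0.5264, 0.2712, 0.2278]
ee_rot: [3.141, -0.001, -1.821]
force: [-0.5, -0.3, -0.4]
width: 0.0877
1.85 [0.52644743 0.27120372 0.22781101] [ 3.14058420e+00 -1.15841529e-03 -1.82133684e+00] [ 8.05320124e-01  2.25029418e-01 -1.76815308e-01 -3.33563458e-04
 -1.17045646e+00  5.15065338e-01] [-0.48822564 -0.33222968 -0.38211293] 0.0876952261808215
[[369.54702492   0.         322.48217217]
 [  0.         369.54702492 238.91499411]
 [  0.           0.           1.        ]] [[ 9.99999985e-01 -1.65231330e-04 -4.77522250e-05  1.40777323e-04]
 [ 1.71974496e-04  9.56483948e-01  2.91784899e-01 -7.82181762e-02]
 [-2.53777036e-06 -2.91784903e-01  9.56483962e-01 -1.56472947e-01]
 [ 0.00000000e+00  0.00000000e+00  0.00000000e+00  1.00000000e+00]]
```

View pics/w1.png

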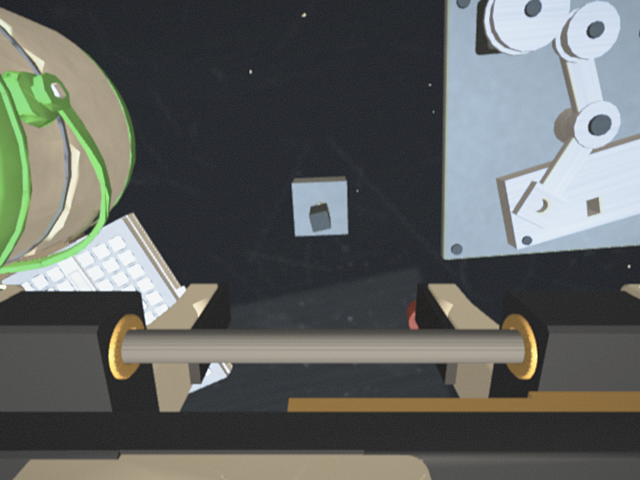

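```bash
python3 - <<'E'
import cv2
a=cv2.imread("pics/w1.png")
cv2.imwrite("pics/w1z.png",cv2.resize(a[170:245,285:360],None,fx=8,fy=8,interpolation=cv2.INTER_CUBIC))
cv2.imwrite("pics/w1e.png",cv2.resize(a[80:260,440:640],None,fx=3.3,fy=3.3,interpolation=cv2.INTER_CUBIC))
E
```

```text
(no output)
```

View pics/w1z.png

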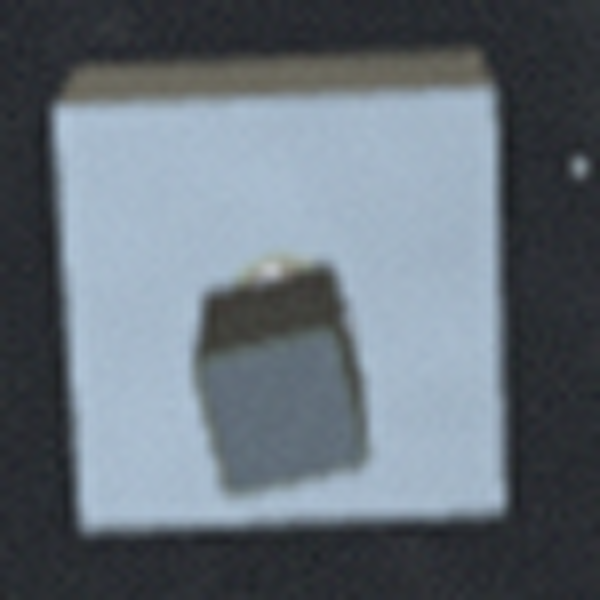

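View pics/w1e.png

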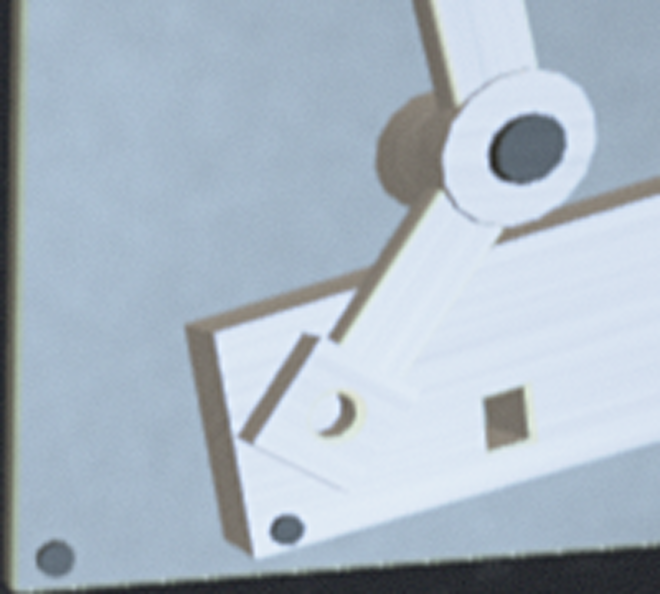

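```bash
cat >> h.py <<'E'
from scipy.spatial.transform import Rotation as Ro
KW=np.array([[369.54702492,0,322.48217217],[0,369.54702492,238.91499411],[0,0,1]])
HE=np.array([[9.99999985e-01,-1.65231330e-04,-4.77522250e-05,1.40777323e-04],[1.71974496e-04,9.56483948e-01,2.91784899e-01,-7.82181762e-02],[-2.53777036e-06,-2.91784903e-01,9.56483962e-01,-1.56472947e-01],[0,0,0,1]])
def wz(uv,z,pos,rpy):
    R=Ro.from_euler('xyz',rpy).as_matrix();o=R@HE[:3,3]+pos;d=R@HE[:3,:3]@np.linalg.inv(KW)@np.array([uv[0],uv[1],1]);return o+d*(z-o[2])/d[2]
def zz(p,f,a,b): return ((p[0]+.5)/f-.5+a,(p[1]+.5)/f-.5+b)
E
python3 - <<'E'
from h import *
np.set_printoptions(precision=4,suppress=True)
pos=np.array([0.52644743,0.27120372,0.22781101]);r=[3.14058420e+00,-1.15841529e-03,-1.82133684e+00]
c=[wz(zz(p,8,285,170),.084,pos,r) for p in [(205,357),(340,330),(367,465),(232,492)]]
print(np.mean(c,0),[ (np.linalg.norm(c[i]-c[i-1]),np.arctan2(*(c[i]-c[i-1])[1::-1])) for i in range(4)])
b=[wz(zz(p,8,285,170),.034,pos,r) for p in [(52,100),(497,86),(508,517),(80,533)]]
print(np.mean(b,0),[ (np.linalg.norm(b[i]-b[i-1]),np.arctan2(*(b[i]-b[i-1])[1::-1])) for i in range(4)])
e=wz(zz((341,414),3.3,440,80),.046,pos,r);p=wz(zz((530,148),3.3,440,80),.053,pos,r);s=wz(zz((507,418),3.3,440,80),.032,pos,r)
print(e,p,s,np.linalg.norm((e-p)[:2]),np.linalg.norm((s-p)[:2]),np.arctan2(*(e-p)[1::-1]),np.arctan2(*(s-p)[1::-1]))
E
```

```text
[0.5289 0.2721 0.084 ] [(np.float64(0.014846671804579041), np.float64(-0.06739457483625448)), (np.float64(0.014328056470539911), np.float64(-1.6199897174308828)), (np.float64(0.014804072991215), np.float64(3.0876136003256147)), (np.float64(0.014527477453117789), np.float64(1.5243776252019825))]
[0.5285 0.2727 0.034 ] [(np.float64(0.05349362137782341), np.float64(-0.2108834178627972)), (np.float64(0.05264186227053667), np.float64(-1.790287225352268)), (np.float64(0.053105513552043564), np.float64(2.935617200422552)), (np.float64(0.05290059028949844), np.float64(1.3586962721565443))]
[0.4829 0.0699 0.046 ] [0.5443 0.0206 0.053 ] [0.4646 0.0151 0.032 ] 0.07876718279261287 0.07988703232012499 2.4646286828669934 -3.073221657854706
```

```bash
python3 -m jog '[[[0.002,0.001,-0.03,0,0,0.1,1],[0,0,-0.04,0,0,0.095,1],[0,0,-0.04,0,0,0,1],[0,0,-0.024,0,0,0,1],[0,0,-0.014,0,0,0,1],[0,0,-0.006,0,0,0,1],[0,0,0,0,0,0,1],[0,0,0,0,0,0,1]]]' 
python3 - <<'E'
from station import *
import cv2
s=monitor.get_state();print(s['t'],s['eef_pos'],s['ee_rot'],s['q'],s['force'],s['width'])
f=grab_frame("wrist");cv2.imwrite("pics/w2.png",f["pixels"][:,:,::-1])
f=grab_frame("scene");cv2.imwrite("pics/s2.png",cv2.resize(f["pixels"][200:400,80:330,::-1],None,fx=3,fy=3))
E
```

```text
t: 2.9
eef_pos: [0.5293, 0.2731, 0.0756]
ee_rot: [-3.14, 0.001, -1.625]
force: [-0.2, 0.3, -0.2]
width: 0.0876
2.9 [0.52932887 0.27308466 0.07561828] [-3.14036506e+00  1.16034792e-03 -1.62537568e+00] [ 8.04265699e-01  3.68966995e-01 -3.58505811e-01  2.29744761e-04
 -8.41643045e-01  7.11797643e-01] [-0.22815467  0.33903447 -0.21145402] 0.0876338767145098
```

View pics/w2.png

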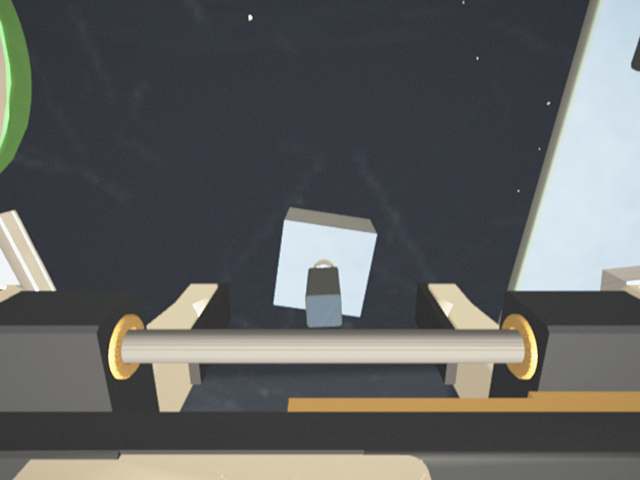

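View pics/s2.png

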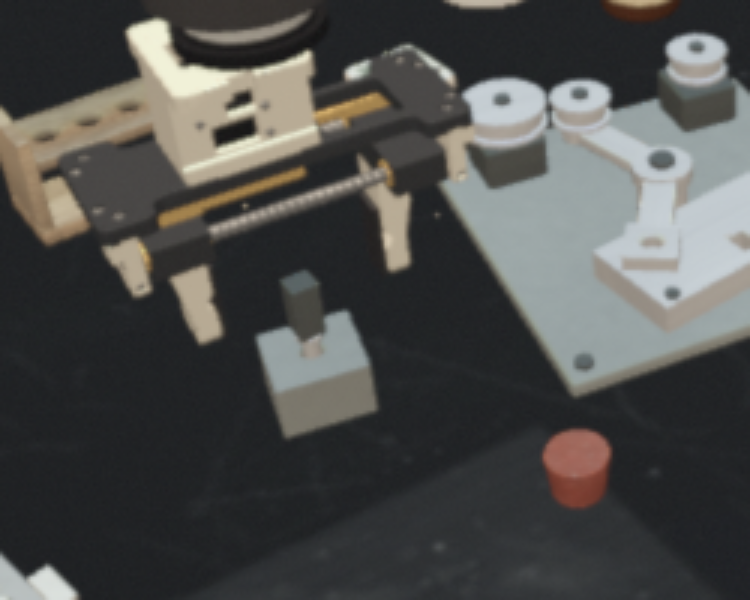

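```bash
python3 - <<'E'
from h import *
for p in [(0.529,.273,.0506),(0.529,.273+.044,.0506),(0.529,.273-.044,.0506),(.529,.273,.084),(.528,.272,.034)]:
    print(p,(proj('scene',p)-[80,200])*3)
E
```

```text
(0.529, 0.273, 0.0506) [308.27253311 325.52494304]
(0.529, 0.317, 0.0506) [232.75722533 357.89807026]
(0.529, 0.22900000000000004, 0.0506) [379.92999056 294.80566169]
(0.529, 0.273, 0.084) [299.221564   278.75789918]
(0.528, 0.272, 0.034) [315.04773701 348.2487491 ]
```

```bash
python3 -c "
from station import arm;print(arm.tip_extent)"
python3 -m jog '[[[-0.001,-0.001,-0.002,0,0,0,1],[0,0,0,0,0,0,0.5],[0,0,0,0,0,0,0.3],[0,0,0,0,0,0,0],[0,0,0,0,0,0,0],[0,0,0,0,0,0,0],[0,0,0,0,0,0,0],[0,0,0,0,0,0,0]]]' 50
python3 - <<'E'
from station import *
import cv2
s=monitor.get_state();print(s['t'],s['eef_pos'],s['ee_rot'],s['force'],s['moment'],s['width'])
f=grab_frame("wrist");cv2.imwrite("pics/w3.png",f["pixels"][:,:,::-1])
f=grab_frame("scene");cv2.imwrite("pics/s3.png",cv2.resize(f["pixels"][200:400,80:330,::-1],None,fx=3,fy=3))
E
```

```text
0.025
t: 4.0
eef_pos: [0.5279, 0.2716, 0.0726]
ee_rot: [3.142, -0.0, -1.626]
force: [0.3, 0.2, 1.4]
width: 0.0234
4.0 [0.52787301 0.27161761 0.07255654] [ 3.14158444e+00 -1.11431837e-05 -1.62560331e+00] [0.2763551  0.15368371 1.40580666] [-0.03625334  0.03960583 -0.06655885] 0.02343143067656857
```

View pics/w3.png

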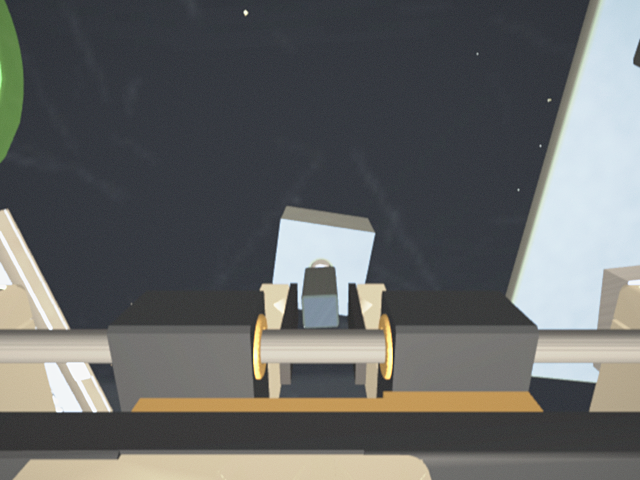

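View pics/s3.png

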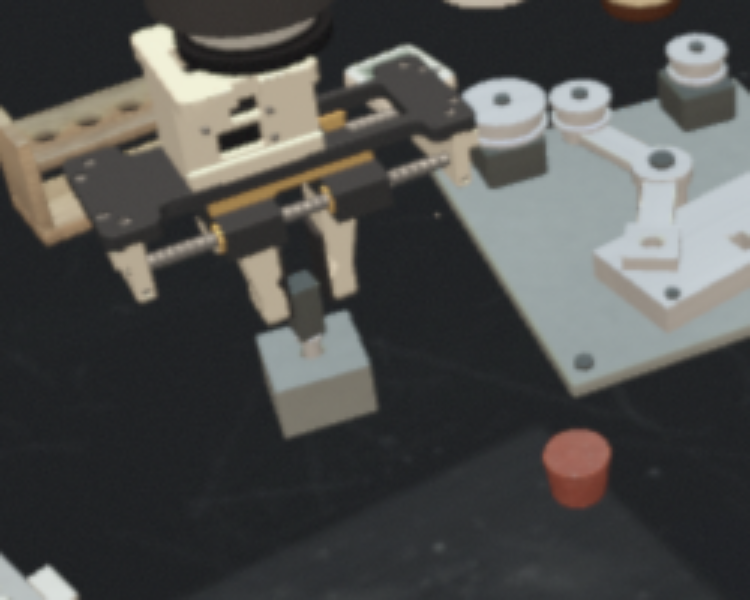

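```bash

python3 -m jog '[[[0,0,0,0,0,0,0],[0,0,0,0,0,0,0],[0,0,0,0,0,0,0],[0,0,0,0,0,0,0]]]' 50
python3 - <<'E'
from station import *
import cv2
s=monitor.get_state();print(s['t'],s['eef_pos'],s['ee_rot'],s['force'],s['moment'],s['width'])
f=grab_frame("wrist");cv2.imwrite("pics/w4.png",cv2.resize(f["pixels"][180:420,220:420,::-1],None,fx=2.5,fy=2.5))
f=grab_frame("scene");cv2.imwrite("pics/s4.png",cv2.resize(f["pixels"][260:340,140:240,::-1],None,fx=6,fy=6))
E
```

```text
t: 4.6
eef_pos: [0.5279, 0.2716, 0.0726]
ee_rot: [-3.142, -0.0, -1.626]
force: [0.1, 0.1, 0.9]
width: 0.0159
4.6 [0.52786832 0.27163212 0.07257797] [-3.14158179e+00 -9.54974489e-06 -1.62553816e+00] [0.11550766 0.12232621 0.88380904] [0.02712917 0.0707458  0.01587846] 0.01589222456420129
```

View pics/w4.png

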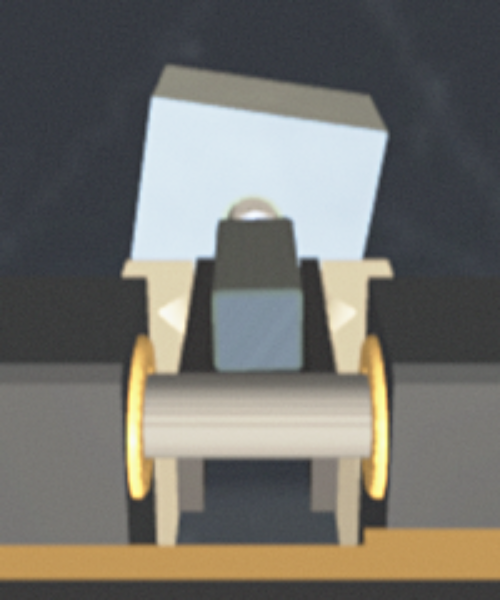

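View pics/s4.png

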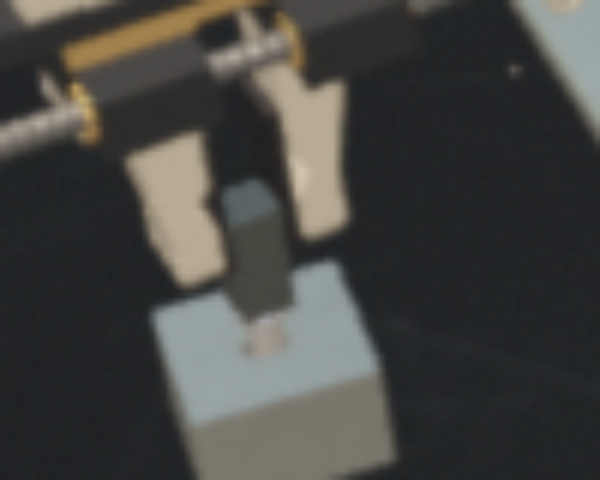

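Gripped: width is 15.9 mm on the 16 mm grip. Now I'll lift the pin and carry it over the eye, turning the jaws tangential.

```bash

python3 -m jog '[[[0,0,0.01,0,0,0,0],[0,0,0.015,0,0,0,0],[0,0,0.03,0,0,0,0],[0,0,0.035,0,0,0,0],[-0.011,-0.04,0,0,0,-0.1,0],[-0.012,-0.05,0,0,0,-0.17,0],[-0.012,-0.05,0,0,0,-0.17,0],[-0.008,-0.04,0,0,0,-0.15,0],[-0.003,-0.021,0,0,0,-0.055,0],[0,0,0,0,0,0,0],[0,0,0,0,0,0,0],[0,0,0,0,0,0,0]]]' 50
python3 - <<'E'
from station import *
import cv2
s=monitor.get_state();print(s['t'],s['eef_pos'],s['ee_rot'],s['q'],s['force'],s['moment'],s['width'])
f=grab_frame("wrist");cv2.imwrite("pics/w5.png",f["pixels"][:,:,::-1])
f=grab_frame("scene");cv2.imwrite("pics/s5.png",f["pixels"][:,:,::-1])
f=grab_frame("top");cv2.imwrite("pics/t5.png",f["pixels"][:,:,::-1])
E
```

```text
t: 6.2
eef_pos: [0.4822, 0.0715, 0.1626]
ee_rot: [-3.142, -0.0, -2.269]
force: [0.5, -0.7, -0.7]
width: 0.0153
6.2 [0.48223439 0.07148932 0.16256864] [-3.14153586e+00 -2.12179521e-05 -2.26879823e+00] [ 5.51586813e-01  1.05424019e-01 -4.85960087e-01  7.29800860e-05
 -9.79414425e-01  3.21166919e-01] [ 0.52979402 -0.74395141 -0.6637215 ] [ 0.01395521 -0.03385094 -0.04230956] 0.015286507444310477
```

View pics/w5.png

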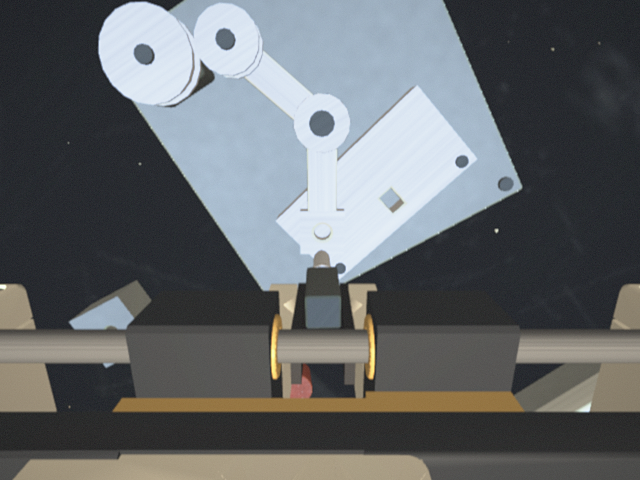

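View pics/s5.png

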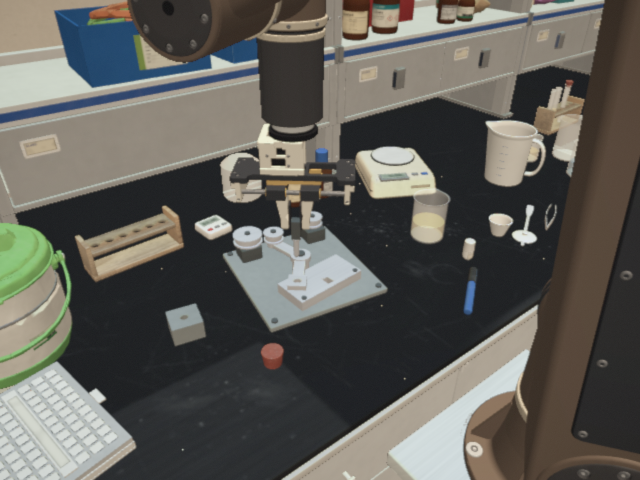

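The pin is held upright, with its foot at about (321,255) in the wrist view. The eye is at (322,232), almost where a point directly below the TCP should appear. I'll measure that precisely.

```bash
python3 - <<'E'
import cv2
a=cv2.imread("pics/w5.png")
cv2.imwrite("pics/w5z.png",cv2.resize(a[200:290,280:370],None,fx=6.6,fy=6.6,interpolation=cv2.INTER_CUBIC))
cv2.imwrite("pics/w5p.png",cv2.resize(a[90:220,280:420],None,fx=5,fy=5,interpolation=cv2.INTER_CUBIC))
E
```

```text
(no output)
```

View pics/w5z.png

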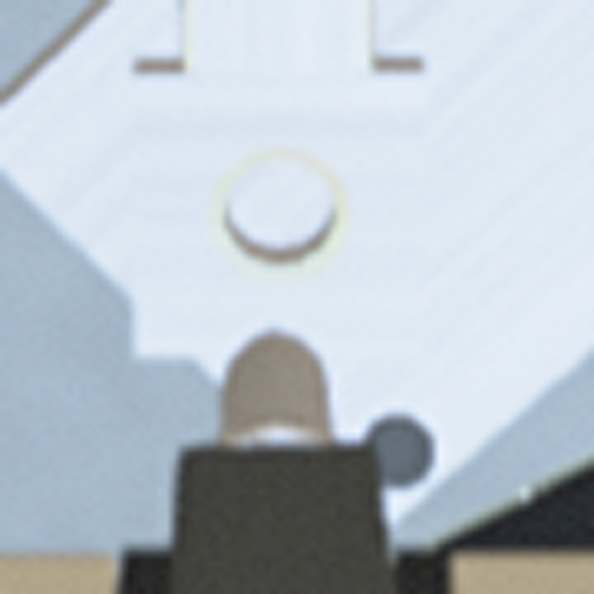

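View pics/w5p.png

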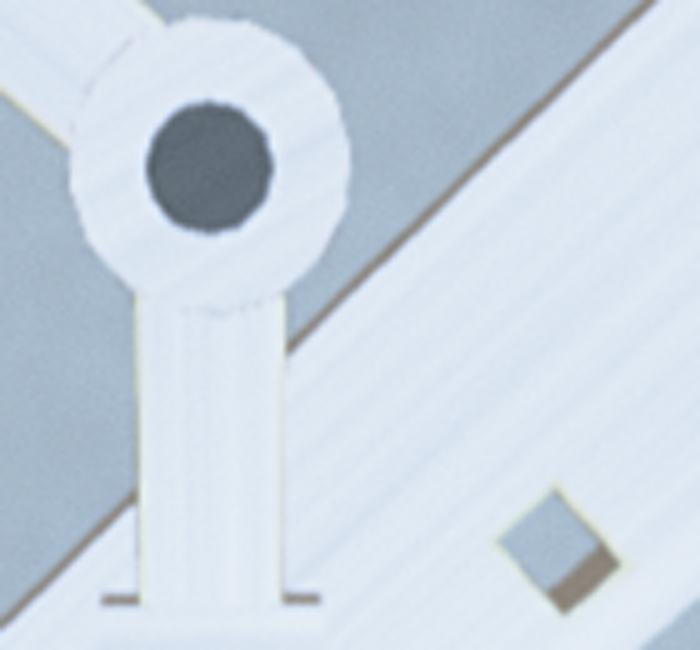

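```bash
python3 - <<'E'
from h import *
np.set_printoptions(precision=4,suppress=True)
pos=np.array([0.48223439,0.07148932,0.16256864]);r=[-3.14153586e+00,-2.12179521e-05,-2.26879823e+00]
e=wz((322.0,232.15),.046,pos,r);p=wz((321.6,123.),.053,pos,r);s=wz((391.7,199.9),.032,pos,r)
f=wz((321.4,254),.098,pos,r)
a=np.arctan2(*(e-p)[1::-1]);b=np.arctan2(*(s-p)[1::-1])
print(e,p,s,f,np.linalg.norm((e-p)[:2]),np.linalg.norm((s-p)[:2]),a,b,b-a+2*np.pi)
for n,uv,z in [('eye',(322.0,232.15),.046)]: print(proj('top',e),proj('scene',e))
E
```

```text
[0.4827 0.0714 0.046 ] [0.5441 0.0202 0.053 ] [0.4646 0.015  0.032 ] [0.4832 0.0714 0.098 ] 0.07995092932783443 0.07965861088261895 2.446367793064334 -3.076560371506972 0.76025714260828
[283.5606 248.5309] [297.3514 279.4695]
```

```bash

python3 -m jog '[[[0.0005,0,-0.02,0,0,0,0],[0,0,-0.018,0,0,0,0],[0,0,-0.008,0,0,0,0],[0,0,-0.004,0,0,0,0],[0,0,-0.004,0,0,0,0],[0,0,-0.003,0,0,0,0],[0,0,-0.003,0,0,0,0],[0,0,0,0,0,0,0],[0,0,0,0,0,0,0]]]' 50
python3 - <<'E'
from station import *
import cv2
s=monitor.get_state();print(s['t'],s['eef_pos'],s['ee_rot'],s['force'],s['moment'],s['width'])
f=grab_frame("wrist");cv2.imwrite("pics/w6.png",cv2.resize(f["pixels"][180:330,230:420,::-1],None,fx=4,fy=4))
f=grab_frame("scene");cv2.imwrite("pics/s6.png",cv2.resize(f["pixels"][200:320,220:370,::-1],None,fx=5,fy=5))
E
```

```text
t: 7.48
eef_pos: [0.4825, 0.0707, 0.1027]
ee_rot: [-3.141, 0.0, -2.271]
force: [0.7, -0.6, 0.1]
width: 0.0154
7.475 [0.48248055 0.07066889 0.10269763] [-3.14145876e+00  2.44525771e-04 -2.27056038e+00] [ 0.70934713 -0.62723972  0.09111233] [ 0.05204967 -0.00139019  0.0015195 ] 0.015393045883410235
```

View pics/w6.png

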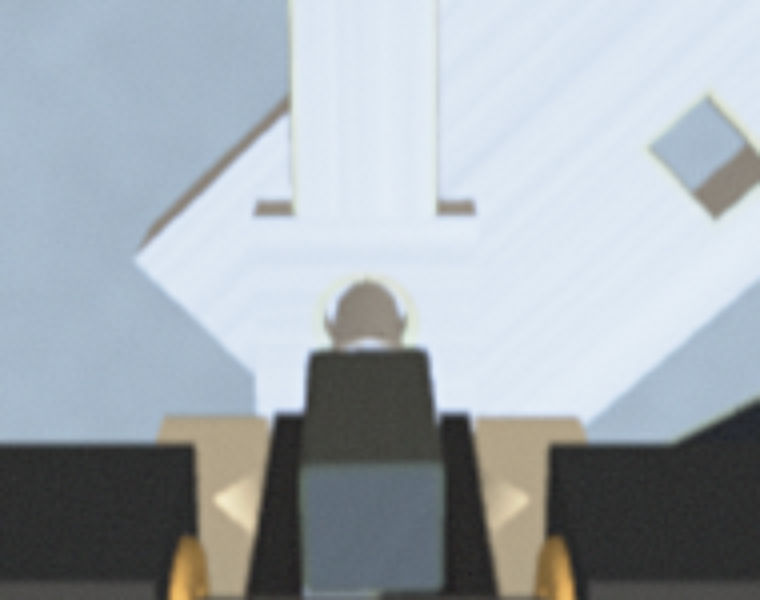

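View pics/s6.png

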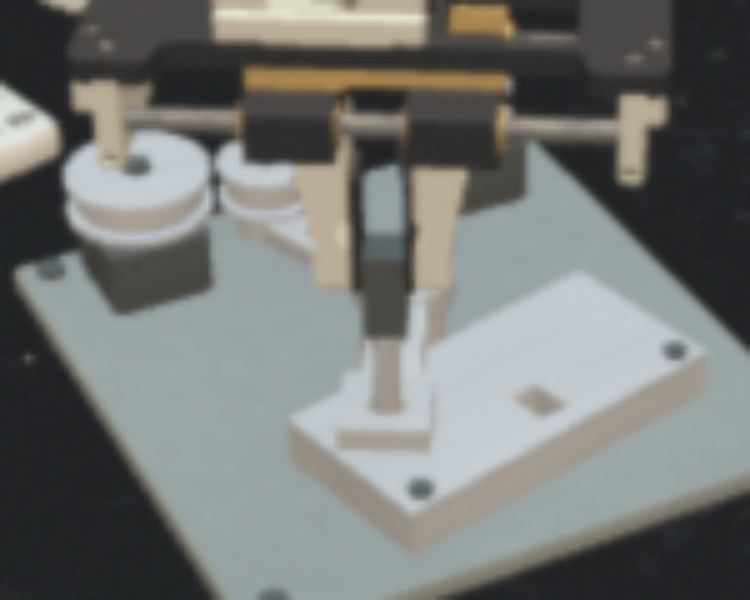

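```bash
python3 - <<'E'
from h import *
a=2.446+np.arange(0,.77,.07)
P=np.c_[.5441+.08*np.cos(a),.0201+.08*np.sin(a)]
print(np.round(np.diff(P,axis=0),4),P[-1])
E
python3 -m jog '[[[0,0,-0.002,0,0,0,0],[0,0,-0.002,0,0,0,0],[0,0,0,0,0,0,0],[0,0,0,0,0,0,0]]]' 55
```

```text
[[-0.0034 -0.0044]
 [-0.0031 -0.0047]
 [-0.0028 -0.0049]
 [-0.0024 -0.005 ]
 [-0.0021 -0.0052]
 [-0.0017 -0.0053]
 [-0.0013 -0.0054]
 [-0.001  -0.0055]
 [-0.0006 -0.0056]
 [-0.0002 -0.0056]] [0.46410078 0.01974741]
t: 8.07
eef_pos: [0.4824, 0.0706, 0.0985]
ee_rot: [-3.142, -0.0, -2.271]
force: [0.3, 0.4, -0.6]
width: 0.0154
```

```bash

python3 -m jog '[[[-0.0034,-0.0044,0,0,0,0.07,0],[-0.0031,-0.0047,0,0,0,0.07,0],[-0.0028,-0.0049,0,0,0,0.07,0],[-0.0024,-0.005,0,0,0,0.07,0],[-0.0021,-0.0052,0,0,0,0.07,0],[0,0,0,0,0,0,0]]]' 55
python3 - <<'E'
from station import *
import cv2
s=monitor.get_state();print(s['t'],s['eef_pos'],s['ee_rot'],s['force'],s['moment'],s['width'])
f=grab_frame("wrist");cv2.imwrite("pics/w7.png",cv2.resize(f["pixels"][100:340,210:430,::-1],None,fx=2.5,fy=2.5))
E
```

```text
t: 8.82
eef_pos: [0.4691, 0.0469, 0.0988]
ee_rot: [-3.141, 0.001, -1.921]
force: [1.2, 3.1, -2.0]
width: 0.0158
8.825 [0.46905244 0.04692492 0.09879457] [-3.14080372e+00  1.49126413e-03 -1.92125306e+00] [ 1.19203456  3.14745283 -1.98682353] [ 1.45751948 -0.21281326  0.03302868] 0.015811013410216773
```

View pics/w7.png

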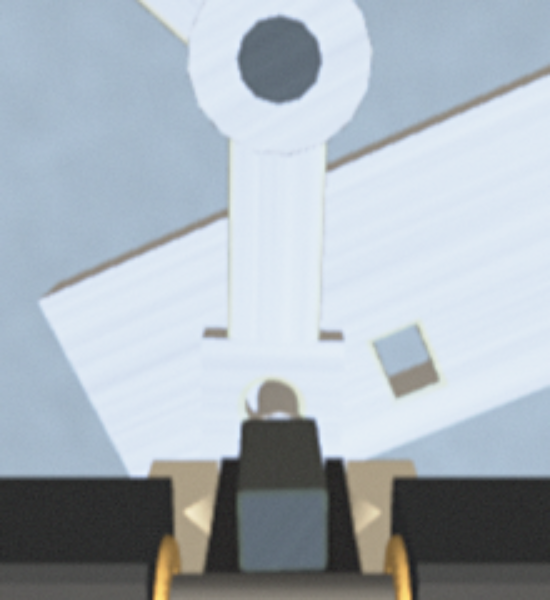

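```bash

python3 -m jog '[[[-0.0017,-0.0053,0,0,0,0.07,0],[-0.0013,-0.0054,0,0,0,0.07,0],[-0.001,-0.0055,0,0,0,0.07,0],[-0.0006,-0.0056,0,0,0,0.07,0],[-0.0002,-0.0056,0,0,0,0.07,0],[0,0,0,0,0,0,0],[0,0,0,0,0,0,0]]]' 55
python3 - <<'E'
from station import *
import cv2
s=monitor.get_state();print(s['t'],s['eef_pos'],s['ee_rot'],s['force'],s['moment'],s['width'])
f=grab_frame("wrist");cv2.imwrite("pics/w8f.png",f["pixels"][:,:,::-1]);cv2.imwrite("pics/w8.png",cv2.resize(f["pixels"][100:340,210:430,::-1],None,fx=2.5,fy=2.5))
f=grab_frame("scene");cv2.imwrite("pics/s8.png",cv2.resize(f["pixels"][200:320,220:370,::-1],None,fx=5,fy=5))
E
```

```text
t: 9.75
eef_pos: [0.4641, 0.0194, 0.0987]
ee_rot: [-3.141, 0.0, -1.573]
force: [1.1, 4.3, -0.3]
width: 0.0151
9.75 [0.4640998  0.01943863 0.09870449] [-3.14103392e+00  3.63848813e-04 -1.57268301e+00] [ 1.14260053  4.27160213 -0.25497419] [ 1.88011465 -0.03746638  0.05790719] 0.015143414382814297
```

View pics/w8.png

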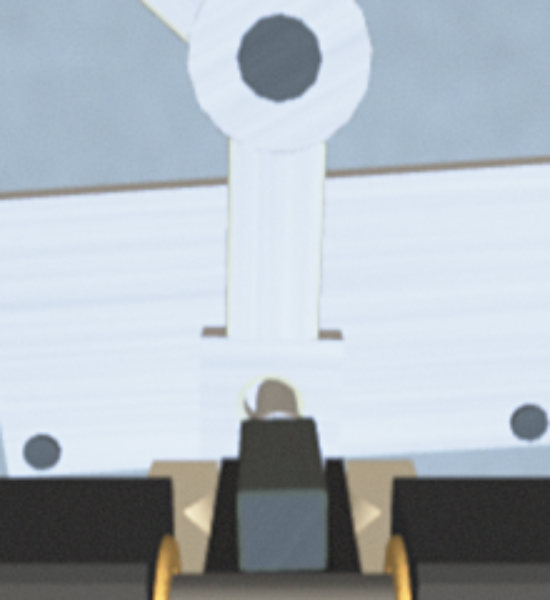

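View pics/s8.png

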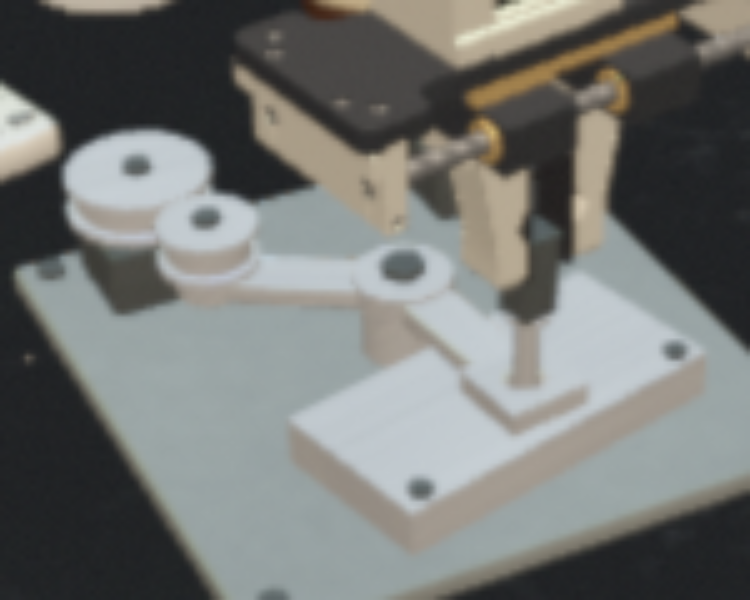

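The swing is going smoothly, with 4.3 N at the eye. The foot lags about 1.5 mm and needs roughly 6 mm more. I'll move there and lower gently.

```bash

python3 -m jog '[[[0.0002,-0.003,0,0,0,0.03,0],[0.0001,-0.0025,0,0,0,0.03,0],[0,0,0,0,0,0,0],[0,0,-0.001,0,0,0,0],[0,0,-0.001,0,0,0,0],[0,0,-0.001,0,0,0,0],[0,0,0,0,0,0,0],[0,0,0,0,0,0,0]]]' 55
python3 - <<'E'
from station import *
import cv2
s=monitor.get_state();print(s['t'],s['eef_pos'],s['ee_rot'],s['force'],s['moment'],s['width'])
f=grab_frame("wrist");cv2.imwrite("pics/w9.png",cv2.resize(f["pixels"][220:300,280:370,::-1],None,fx=7,fy=7))
E
```

```text
t: 10.85
eef_pos: [0.464, 0.0135, 0.0954]
ee_rot: [3.141, -0.0, -1.511]
force: [-1.1, 4.8, 0.5]
width: 0.0156
10.85 [0.46396075 0.01351834 0.09544666] [ 3.14131465e+00 -4.40551790e-05 -1.51067850e+00] [-1.14921656  4.7782834   0.53092023] [2.038049   0.40349616 0.01095337] 0.015615789033434939
```

View pics/w9.png

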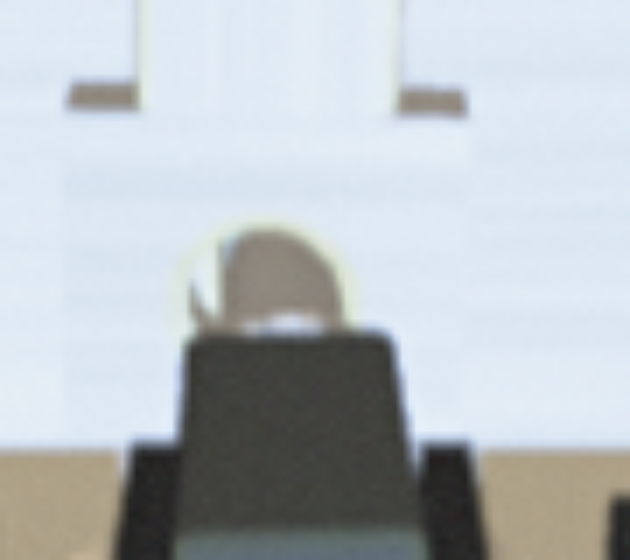

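```bash

python3 -m jog '[[[0,0,-0.001,0,0,0,0],[0,0,-0.001,0,0,0,0],[0,0,-0.001,0,0,0,0],[0,0,0,0,0,0,0]]]' 55
python3 - <<'E'
from station import *
s=monitor.get_state();print(s['t'],s['eef_pos'],s['ee_rot'],s['force'],s['moment'],s['width'])
E
```

```text
t: 11.4
eef_pos: [0.464, 0.0135, 0.0925]
ee_rot: [3.142, -0.0, -1.511]
force: [-1.4, 4.4, 1.1]
width: 0.0153
11.4 [0.46403921 0.01349585 0.09253092] [ 3.14150592e+00 -4.63093493e-05 -1.51062823e+00] [-1.41673081  4.37969204  1.12815889] [1.9893537  0.50315407 0.01544441] 0.0153201689150005
```

Now 4 mm below the plate face with only about 1 N of vertical force, so the pin is in the slot. I'll keep pushing gently.

```bash

python3 -m jog '[[[0,0,-0.001,0,0,0,0],[0,0,-0.0015,0,0,0,0],[0,0,-0.0015,0,0,0,0],[0,0,0,0,0,0,0]]]' 55
python3 -m jog '[[[0,0,-0.0015,0,0,0,0],[0,0,-0.0015,0,0,0,0],[0,0,-0.001,0,0,0,0],[0,0,0,0,0,0,0]]]' 55
python3 - <<'E'
from station import *
import cv2
s=monitor.get_state();print(s['t'],s['eef_pos'],s['ee_rot'],s['force'],s['moment'],s['width'])
f=grab_frame("scene");cv2.imwrite("pics/s10.png",cv2.resize(f["pixels"][200:320,220:370,::-1],None,fx=5,fy=5))
E
```

```text
t: 11.9
eef_pos: [0.464, 0.0135, 0.0885]
ee_rot: [3.141, -0.0, -1.511]
force: [-0.9, 5.1, 0.9]
width: 0.0153
t: 12.4
eef_pos: [0.464, 0.0135, 0.0845]
ee_rot: [3.141, -0.0, -1.511]
force: [-1.8, 5.5, 0.9]
width: 0.0152
12.4 [0.46400017 0.0134836  0.08447068] [ 3.14142256e+00 -7.80081583e-05 -1.51057955e+00] [-1.75219115  5.51039701  0.85239227] [1.97061562 0.47883024 0.02450814] 0.01517625987656864
```

View pics/s10.png

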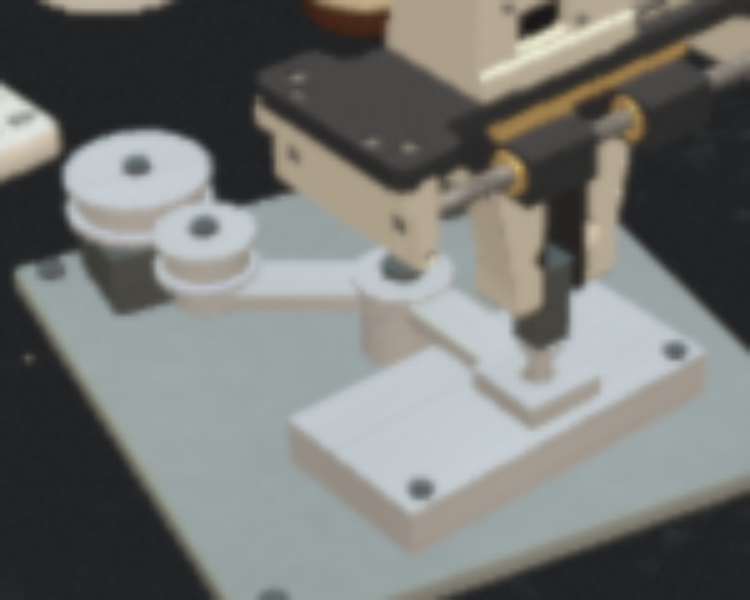

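```bash

python3 -m jog '[[[0,0,-0.0015,0,0,0,0],[0,0,-0.0015,0,0,0,0],[0,0,-0.0015,0,0,0,0],[0,0,-0.001,0,0,0,0],[0,0,0,0,0,0,0]]]' 55
python3 -m jog '[[[0,0,-0.0007,0,0,0,0],[0,0,-0.0005,0,0,0,0],[0,0,0,0,0,0,0]]]' 55
```

```text
t: 13.08
eef_pos: [0.464, 0.0135, 0.0789]
ee_rot: [3.141, -0.0, -1.511]
force: [-1.0, 4.8, 1.1]
width: 0.0153
t: 13.45
eef_pos: [0.464, 0.0135, 0.0778]
ee_rot: [3.142, -0.0, -1.511]
force: [-2.0, 4.8, 1.7]
width: 0.0154
```

```bash

python3 -m jog '[[[0,0,-0.0005,0,0,0,0],[0,0,0,0,0,0,0]]]' 55
python3 -m jog '[[[0,0,-0.0005,0,0,0,0],[0,0,0,0,0,0,0]]]' 55
```

```text
t: 13.7
eef_pos: [0.464, 0.0135, 0.0773]
ee_rot: [3.142, -0.0, -1.511]
force: [-1.4, 4.3, 1.4]
width: 0.0154
t: 13.95
eef_pos: [0.4641, 0.0135, 0.0769]
ee_rot: [3.142, -0.0, -1.511]
force: [-1.1, 4.5, 2.7]
width: 0.0154
```

```bash

python3 -m jog '[[[0,0,-0.0005,0,0,0,0],[0,0,0,0,0,0,0]]]' 55
python3 -m jog '[[[0,0,-0.0005,0,0,0,0],[0,0,0,0,0,0,0]]]' 55
```

```text
t: 14.2
eef_pos: [0.4641, 0.0135, 0.0765]
ee_rot: [-3.141, -0.0, -1.51]
force: [-2.1, 5.7, 3.3]
width: 0.0153
t: 14.45
eef_pos: [0.4643, 0.0135, 0.0763]
ee_rot: [-3.141, -0.0, -1.51]
force: [-2.7, 5.0, 8.2]
width: 0.0156
```

```bash

python3 -m jog '[[[0,0.0005,0.0002,0,0,0,0],[0,0.0005,0,0,0,0,0],[0,0,0,0,0,0,0]]]' 55
python3 -m jog '[[[0,0.0005,0,0,0,0,0],[0,0.0005,0,0,0,0,0],[0,0,0,0,0,0,0]]]' 55
python3 - <<'E'
from station import *
import cv2
s=monitor.get_state();print(s['t'],s['eef_pos'],s['ee_rot'],s['force'],s['moment'],s['width'])
f=grab_frame("wrist");cv2.imwrite("pics/w11.png",cv2.resize(f["pixels"][100:340,210:430,::-1],None,fx=2.5,fy=2.5))
E
```

```text
t: 14.82
eef_pos: [0.4641, 0.0141, 0.0764]
ee_rot: [3.142, -0.001, -1.51]
force: [-1.9, 2.2, 6.3]
width: 0.0157
t: 15.2
eef_pos: [0.464, 0.0148, 0.0763]
ee_rot: [3.141, -0.001, -1.51]
force: [-1.2, -0.4, 6.4]
width: 0.0154
15.2 [0.46399851 0.01475303 0.07630454] [ 3.14114670e+00 -1.33522482e-03 -1.51010530e+00] [-1.16359217 -0.42330845  6.36249201] [-0.11188725  0.52017206 -0.01527469] 0.01540381151691434
```

View pics/w11.png

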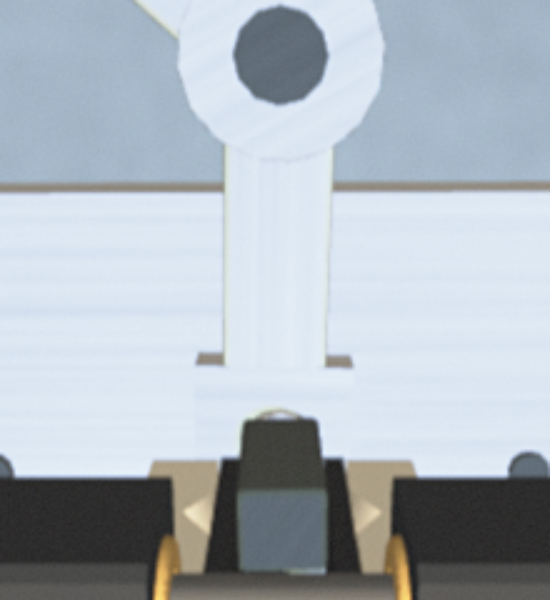

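The load is now on the slot: Fy is about 0 and the moment about 0. I'll release and lift straight up.

```bash

python3 -m jog '[[[0,0,0.0003,0,0,0,0],[0,0,0,0,0,0,0.2],[0,0,0,0,0,0,0.3],[0,0,0,0,0,0,0.4],[0,0,0,0,0,0,0.5],[0,0,0,0,0,0,0.5],[0,0,0,0,0,0,0.5],[0,0,0,0,0,0,0.5]]]' 20
python3 - <<'E'
from station import *
import cv2
s=monitor.get_state();print(s['t'],s['eef_pos'],s['ee_rot'],s['force'],s['moment'],s['width'])
f=grab_frame("wrist");cv2.imwrite("pics/w12.png",cv2.resize(f["pixels"][100:340,210:430,::-1],None,fx=2.5,fy=2.5))
f=grab_frame("scene");cv2.imwrite("pics/s12.png",cv2.resize(f["pixels"][200:320,220:370,::-1],None,fx=5,fy=5))
E
```

```text
t: 16.25
eef_pos: [0.4641, 0.0155, 0.0764]
ee_rot: [-3.142, -0.0, -1.511]
force: [-0.3, 0.5, -0.3]
width: 0.0437
16.25 [0.46407339 0.01550841 0.07638473] [-3.14157454e+00 -4.51480410e-06 -1.51059423e+00] [-0.27614783  0.45342875 -0.32323153] [-0.05767837 -0.00801193  0.01130686] 0.043672655788851905
```

View pics/w12.png

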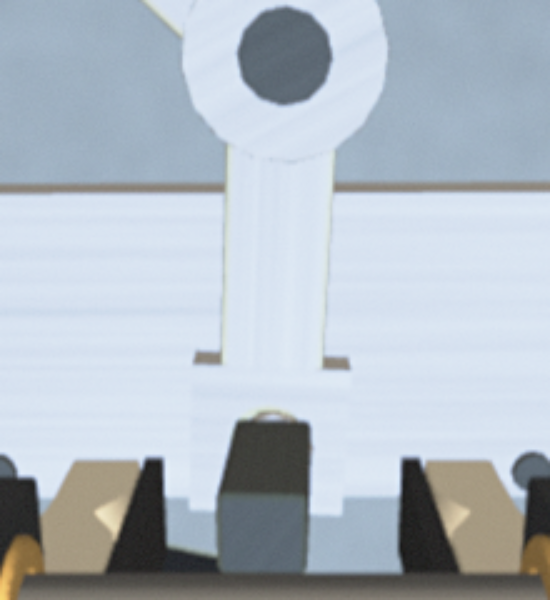

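View pics/s12.png

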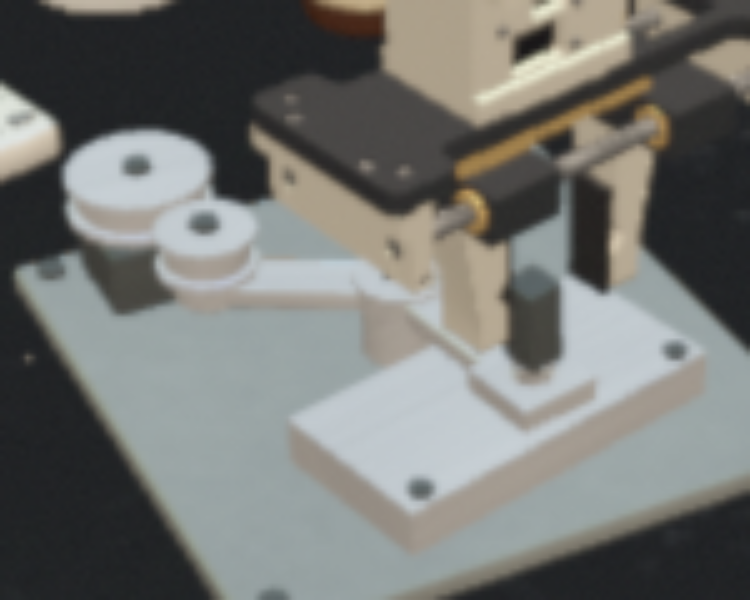

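The pin stays home and holds the arm, with a slight lean from the clearance. I'll retreat upward.

```bash

python3 -m jog '[[[0,0,0.01,0,0,0,0.5],[0,0,0.03,0,0,0,0.5],[0,0,0.04,0,0,0,0.5],[0,0,0.04,0,0,0,0.5],[0,0,0.03,0,0,0,0.5],[0,0,0,0,0,0,0.5],[0,0,0,0,0,0,0.5]]]' 
python3 - <<'E'
from station import *
import cv2
s=monitor.get_state();print(s['t'],s['eef_pos'],s['ee_rot'],s['force'],s['width'])
f=grab_frame("wrist");cv2.imwrite("pics/w13.png",f["pixels"][:,:,::-1])
f=grab_frame("scene");cv2.imwrite("pics/s13f.png",f["pixels"][:,:,::-1]);cv2.imwrite("pics/s13.png",cv2.resize(f["pixels"][200:320,220:370,::-1],None,fx=5,fy=5,interpolation=cv2.INTER_CUBIC))
E
```

```text
t: 17.23
eef_pos: [0.4637, 0.0155, 0.2264]
ee_rot: [-3.142, 0.0, -1.511]
force: [-0.3, 0.0, -0.3]
width: 0.0439
17.225 [0.46369628 0.01547767 0.22638369] [-3.14155148e+00  3.39157582e-04 -1.51067909e+00] [-0.33120693  0.03191123 -0.29635462] 0.04388834194019801
```

View pics/w13.png

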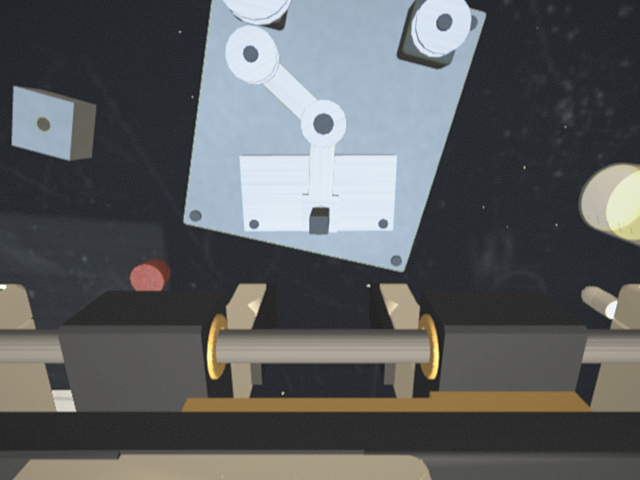

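View pics/s13.png

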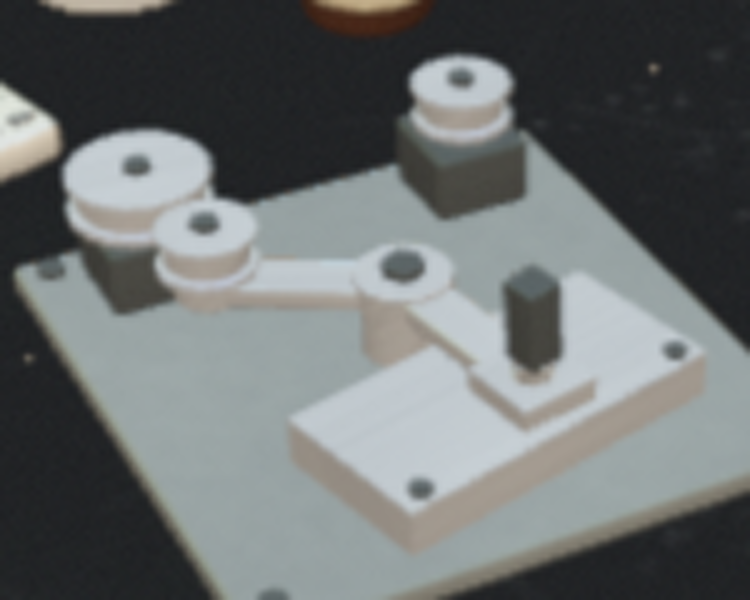

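View pics/s13f.png

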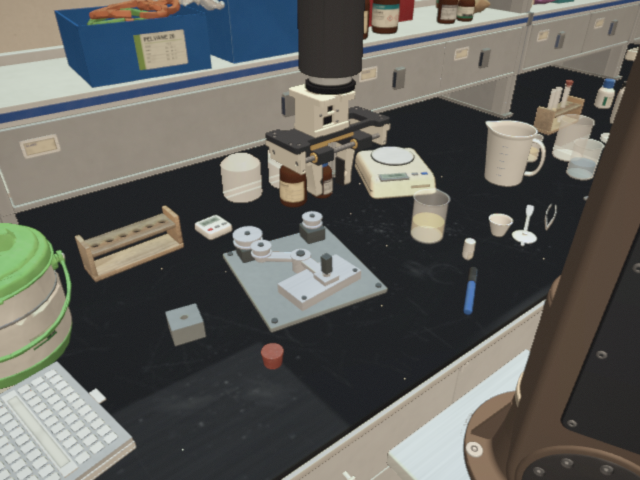

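```bash
python3 - <<'E'
import cv2
a=cv2.imread("pics/w13.png")
cv2.imwrite("pics/w13z.png",cv2.resize(a[180:250,280:360],None,fx=8,fy=8,interpolation=cv2.INTER_CUBIC))
E
```

```text
(no output)
```

View pics/w13z.png

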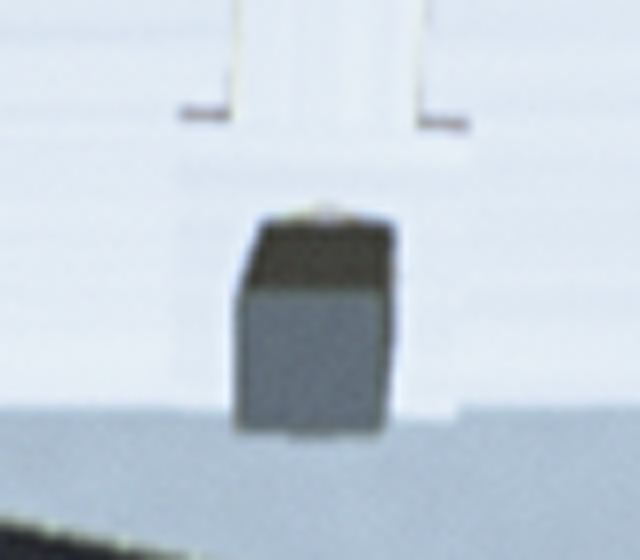

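```bash
python3 - <<'E'
from h import *
np.set_printoptions(precision=4,suppress=True)
pos=np.array([0.46369628,0.01547767,0.22638369]);r=[-3.14155148,3.39e-4,-1.51067909]
uw=zz((311,361),8,280,180);us=zz((531,281),5,220,200)
A0=wz(uw,0,pos,r);A1=wz(uw,.1,pos,r);d1=(A1-A0)
o2,d2=ray('scene',us)
s=np.linalg.lstsq(np.stack([d1,-d2],1),o2-A0,rcond=None)[0]
print('pin top',A0+s[0]*d1,o2+s[1]*d2)
for z in(.088,.108): print(z,wz(uw,z,pos,r),onz('scene',us,z))
p=wz((323.3,123.5),.053,pos,r); print('pivot',p)
E
```

```text
pin top [0.4638 0.0188 0.087 ] [0.4647 0.0202 0.0868]
0.088 [0.464  0.0188 0.088 ] [0.4633 0.0213 0.088 ]
0.108 [0.4693 0.0188 0.108 ] [0.4407 0.039  0.108 ]
pivot [0.544  0.0195 0.053 ]
```

The pin top triangulates to z = 0.087 m against 0.088 m when fully home. The pin is upright, with its top offset about 5 mm. Handing in.

```bash
python3 -c "
from station import *
print(monitor.get_state()['t'],job_done())"
```

```text
the job is handed in; nothing more can be done
17.325 None
```

The belt drive is ready: the take-up arm is locked back by the pin, and I handed the job in at t = 17.3 s. I lifted the pin from the park block, put it down into the eye and swung the arm about 0.76 rad. There it dropped into the slot with only about 1 N of vertical force. I pushed it home until I felt the bottom, with a peak of about 8 N. I then let the slot take the spring load (side force fell to about 0 N), opened the jaws and lifted clear.

**Last checks:**
- **Depth:** the top of the pin measures 87 mm above the worktop from two views, against 88 mm when fully home.
- **Lean:** the pin leans slightly, about 0.06–0.09 rad, because of the clearance in the slot under the spring load.
- **Arm:** it stayed locked after release, and the gripper is open and well clear.
- **Other objects:** the beaker, vial and stopper look unmoved in the last pictures; I did not measure them again.
- **Camera agreement:** views differed by about 2–3 mm, in line with the stated calibration. No check failed.

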